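# Seat the crusher cog on its splined drive

## Task

The cog of the jam-fruit crusher was left sitting proud on top of its splined drive, with the splines not lined up. Push the cog round until it catches on the splines, without wrenching the sprung drive round with it, then press it fully home so that it sits flat on its seat. Leave the jars and the mug where they stand.

Things in the scene. Friction and masses are not known exactly. Their poses are not given: they have to be found in the camera images.
- cog_top (a point): Centre of the flat top of the cog's closed plum boss (54 mm across); z up. The loose cog, about 0.36 kg, is a steel toothed wheel 154 mm across, 8 mm thick; its underside is 62 mm below this point. It rides loosely centred on a pilot of the drive, free to turn either way; at the start it stands on the spline tops, 18 mm proud of its seat.
- red_vane (a point): Mid top edge of the cog's red vane; x points outward along the vane, z up. Three vanes (one red, two steel), 120 degrees apart, stand on the wheel to push on: each 8 mm thick, running radially from 30 to 70 mm off the cog's axis (this point: 50 mm), their tops 28 mm below the boss top, their feet on the wheel 26 mm lower.
- seat (a point): Centre of the drive's flat seat under the cog, on the vertical axis the cog turns about, 80 mm over the table. The boss top is 80 mm above it at the start, 62 mm when fully home. At the right angle the cog drops about 5 mm by itself and is caught; sprung balls hold it there till a firm push (about 10 N) straight down on the middle of the boss sends it the last 13 mm home.
- drive (a joint): Turn of the splined drive from rest (rad, + anticlockwise from above). Its five uneven splines, hidden by the cog, fit at one angle only in a full turn (within 0.05 rad), random and not given by any axis here: turn the cog to find it (a push of 1 to 3 N on a vane). A spring (1.5 N m/rad) holds the drive: pushing on after the catch winds it. Never wind it past 0.5 rad.
- housing (a point): Centre of the top of the crusher's cream housing, a fixed block 200 mm square with a steel disc on top, 61 mm high; directly below the seat.
- jam_jar_mid (a point): Half-way up a closed jam jar, dark plum, brass lid, 74 mm across and 104 mm high; leave it alone.
- honey_jar_mid (a point): Half-way up a closed amber honey jar, 68 mm across and 95 mm high; leave it alone.
- mug_mid (a point): Half-way up a blue mug, 76 mm across and 85 mm high, with a handle at its side; leave it alone.

How it is judged:
By the outcome, as a careful person would: the job done as asked, in the order asked, and still so for the second after the job is handed in, with the robot touching nothing.
It also fails if it takes over 72 s, if anything falls off the work surface, if the arm or the gripper's body presses on something with over 40 N, if the wrist force passes 120 N, or if a joint passes its speed limit or range.

## Robot

A 6-joint arm with a two-finger parallel gripper is mounted at the origin on the work surface. World frame = base frame: x ahead of the robot, y to its left, z up, the work surface at z = 0. Lengths are in mm, angles in rad, forces in N, time in s.
With the tool pointing down it reaches from about 350 to 875 mm from the base axis. Payload 4.2 kg.
Tool frame: the origin (TCP) lies at the very end of the fingers, on their centre line; the grasp point (between the pads) lies 19 mm behind it; z points along the fingers, y is the line along which they close (so a half turn about z gives the same grasp; the last joint's range is limited). The gripper opens to 85 mm and grips with 20 to 120 N. Pads are 22 mm wide; open, the fingers measure 114 mm over their backs; the gripper's body (76 mm by 85 mm) begins 54 mm behind the grasp point. The pads swing forward as they close: fully open they stand 13 mm farther back than shut.
Start: joints at [-0.996, 0.385, 0.008, 0, -1.194, -0.259], TCP at [194.126, -594.066, 231.312] pointing down, gripper open.
Joint ranges: [-3.14, 3.14], [-1.21, 2.06], [-1.07, 1.41], [-3.16, 2.05], [-2.99, -0.16], [-3.1, 3.1]. Speed limits (rad/s): [2.79, 2.79, 3.14, 3.14, 3.14, 3.14].

## Interface

Orientations are given as a unit quaternion [x, y, z, w].
In Python, from bench import arm gives the robot as it stands. The module is installed in compiled form; this text tells all that it offers.
- The arm moves only by the tool drive_tool, never from a script. Its argument "targets" is a list of rows, each a list of 5 numbers: the closure, from -1 (fully open) to 1 (shut), then the shift along the tool's x, y, z in mm, then the turn about the tool's z in degrees. In form: [[grip, tx, ty, tz, roll], ...]. A call has 1 to 12 rows; each row is the pose to reach, as a shift and turn from the pose commanded when the call began, along the tool's axes at that moment; what a row does not reach only later rows make up. A row lasts 1/10 s, in which the tool goes at most 50 mm and 8.59 degrees, less where a joint would pass 70% of its speed; a pose out of reach is approached as far as the arm can. A call with a gripper value outside its range is refused whole. The fingers move at their own pace and stop on an object; the grip force is fixed at half the most. Time passes only in rows, so rows that repeat a pose let the fingers close. It gives the time, the measured TCP pose, the force, the opening and the grip force at its end, in the units of the state.
- arm.read_state(): the state, without advancing time (a new reading comes with each control period).
- arm.get_image(name): name is "scene" or "top" or "wrist"; returns the picture (400x640x3 uint8, blue, green, red); there is no depth.
- arm.camera_params(name): a dict with "fov_y" (degrees; the focal length in pixels is half the picture's height over the tangent of half this angle, whatever the lens; pixels are square), "cx", "cy" (the principal point, pixels), "rvec" (rotation vector, rad) and "tvec" (3), from world to camera coordinates, as OpenCV has them; the wrist camera has in their place "tool_from_camera" (4x4, takes a point from camera to tool coordinates, whose origin is the TCP and whose axes are the flange's). Camera axes: x right, y down, z forward; pixel columns grow to the right and rows downward; lengths in mm; the calibration is good to about 2 mm. The wrist camera is an equidistant fisheye: a pixel r from the principal point sees the ray r / f radians off the axis. A picture is of the moment at which its call begins: read the wrist's pose just before it. camera_params takes no time and is no camera call.
- arm.job_done(): hands the job in; it is judged then, once.
The state is a dict: "clock": time; "joints": joint angles; "joint_vel": joint speeds; "joint_efforts": joint torques, N m; "position": TCP position; "ee_rot": TCP orientation; "contact_force": force on the tool from outside, world axes, zero at the start; "wrist_torque": the same for the moment, N m; "gripper_width": finger opening in mm; "grasp_force": force on a finger pad.
Only numpy, scipy, OpenCV 4.12 (cv2) and the standard library are available. Lean on these libraries where they do the work, as an engineer would, in place of code of your own. Each camera call takes 0.05 s, during which the arm holds its last target. There are 200 camera calls.

## Working session

There is one attempt and no reset: what is moved stays moved. The work goes in short steps, Python scripts to look and compute and a tool call to move; the robot and the scene stay as the last step left them, time stands still between calls to the robot, and variables do not carry over. Pictures are saved under pics/ and viewed, at most 10 in all, crops included, and the job is handed in when it is done.

Besides the shell and the picture viewer there is one more tool, called as a command line: name --pt "numbers of a row" for each row, then --argument value for the rest. drive_tool: Moves the arm, as the interface text tells. Its arguments: {"type":"object","properties":{"targets":{"type":"array","items":{"type":"array","items":{"type":"number"}}}},"required":["targets"]}

```bash
mkdir -p pics; cat > h.py <<'E'
import numpy as np, cv2
from scipy.spatial.transform import Rotation as R
from bench import arm
def ray(name,u,v,p=None):
    if p is None: p=arm.camera_params(name)
    f=200/np.tan(np.radians(p["fov_y"])/2)
    M=cv2.Rodrigues(np.array(p["rvec"],float))[0]; t=np.array(p["tvec"],float).ravel()
    d=np.array([(u-p["cx"])/f,(v-p["cy"])/f,1.])
    return -M.T@t, M.T@d
def onz(name,u,v,z):
    o,d=ray(name,u,v); return o+d*(z-o[2])/d[2]
E
python3 - <<'E'
from h import *
s=arm.read_state(); print({k:np.round(v,3) for k,v in s.items()})
a=arm.get_image("scene");b=arm.get_image("top")
cv2.imwrite("pics/s.png",a);cv2.imwrite("pics/t.png",b)
for n in("scene","top","wrist"):print(arm.camera_params(n))
E
```

```text
{'clock': np.float64(0.0), 'joints': array([-9.960e-01,  3.860e-01,  7.000e-03, -1.000e-03, -1.194e+00,
       -2.590e-01]), 'joint_vel': array([ 0.   , -0.   ,  0.   , -0.   , -0.   ,  0.001]), 'joint_efforts': array([ 0.0000e+00, -3.9228e+01,  1.8840e+01,  4.1860e+00, -5.0000e-03,
        0.0000e+00]), 'position': array([ 193.933, -593.517,  230.206]), 'ee_rot': array([-0.157,  0.988,  0.001, -0.   ]), 'contact_force': array([0.036, 0.518, 0.34 ]), 'wrist_torque': array([-0.007,  0.019, -0.049]), 'grasp_force': np.float64(0.0), 'gripper_width': np.float64(85.208)}
{'fov_y': 49.0422292416736, 'cx': 322.18168905986465, 'cy': 204.93758821670826, 'rvec': array([ 0.67204955,  2.50951607, -1.32564443]), 'tvec': array([ 539.0707556 , -111.47635246, 1533.58827723])}
{'fov_y': 48.665589957864675, 'cx': 325.71441609683666, 'cy': 203.0517429551947, 'rvec': array([ 2.18752204, -2.18065671,  0.04431919]), 'tvec': array([  68.3897784 ,  630.11461881, 1072.43020012])}
{'fov_y': 65.70646984690485, 'cx': 323.2942957115445, 'cy': 193.06732538974111, 'tool_from_camera': array([[-1.58648125e-04, -9.60650514e-01, -2.77759904e-01,
         7.06200513e+01],
       [ 9.99999986e-01, -1.65578485e-04,  1.49385725e-06,
        -1.28266569e-01],
       [-4.74261387e-05, -2.77759900e-01,  9.60650527e-01,
        -1.42592832e+02],
       [ 0.00000000e+00,  0.00000000e+00,  0.00000000e+00,
         1.00000000e+00]])}
```

View pics/s.png

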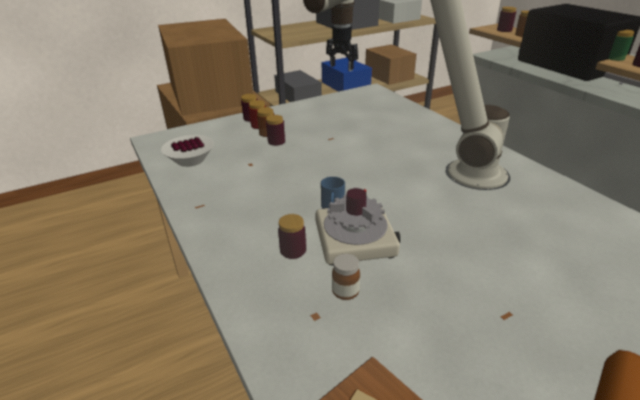

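View pics/t.png

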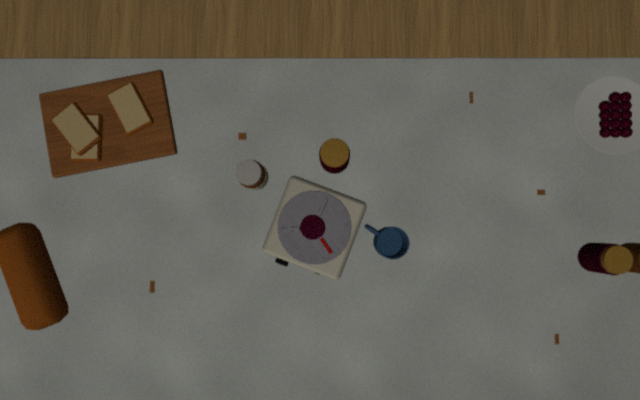

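```bash
python3 - <<'E'
from h import *
b=cv2.imread("pics/t.png");a=cv2.imread("pics/s.png")
def cent(m,box):
    k=np.zeros_like(m);x0,y0,x1,y1=box;k[y0:y1,x0:x1]=m[y0:y1,x0:x1]
    n,l,s,c=cv2.connectedComponentsWithStats(k);i=1+s[1:,4].argmax();return c[i],s[i]
hb=cv2.cvtColor(b,cv2.COLOR_BGR2HSV).astype(int)
B,G,Rr=[b[...,i].astype(int) for i in range(3)]
red=((Rr>130)&(G<80)&(B<80)).astype(np.uint8)
plum=((Rr>50)&(Rr<125)&(G<40)&(Rr-G>35)).astype(np.uint8)
r,sr=cent(red,(265,180,365,280));p,sp=cent(plum,(265,180,365,280))
print(r,sr,p,sp)
P=onz("top",*p,158);V=onz("top",*r,132);print("boss",P,"red",V)
# housing: cream mask, outline centre at z=61
cream=((Rr>120)&(Rr-B>15)&(G-B>8)).astype(np.uint8);cream[:170]=0;cream[285:]=0;cream[:,:255]=0;cream[:,:][:,370:]=0
pts=cv2.findNonZero(cream);rc=cv2.minAreaRect(pts);print(rc,onz("top",*rc[0],61))
# scene boss
o,d=ray("top",*p)
B,G,Rr=[a[...,i].astype(int) for i in range(3)]
pl=((Rr>40)&(Rr-G>25)&(Rr-B>10)).astype(np.uint8);c,s=cent(pl,(335,180,380,222));print(c,s,"scene@148",onz("scene",*c,145))
dlt=V-P;print("red angle",np.degrees(np.arctan2(dlt[1],dlt[0])),np.linalg.norm(dlt[:2]))
cv2.imwrite("pics/tc.png",cv2.resize(b[165:290,250:380],None,fx=4.5,fy=4.5,interpolation=cv2.INTER_CUBIC))
s=arm.read_state();print(R.from_quat(s["ee_rot"]).as_matrix().round(3))
for n,u,v,z in(("jam",335,150,104),("honey",248,173,95),("mug",391,243,85)):print(n,onz("top",u,v,z))
E
```

```text
Traceback (most recent call last):
ValueError: attempt to get argmax of an empty sequence
```

```bash
python3 - <<'E'
from h import *
b=cv2.imread("pics/t.png");a=cv2.imread("pics/s.png")
print(b[227,312],b[245,327],b[190,290],b[262,275],a[200,356])
def cent(m,box):
    k=np.zeros_like(m);x0,y0,x1,y1=box;k[y0:y1,x0:x1]=m[y0:y1,x0:x1]
    n,l,s,c=cv2.connectedComponentsWithStats(k);i=1+s[1:,4].argmax();return c[i],s[i]
B,G,Rr=[b[...,i].astype(int) for i in range(3)]
red=((Rr-G>65)&(Rr>110)).astype(np.uint8)
plum=((Rr<110)&(G<45)&(Rr-G>20)).astype(np.uint8)
box=(285,195,345,265)
r,sr=cent(red,box);p,sp=cent(plum,box)
print(r,sr,p,sp)
P=onz("top",*p,158);V=onz("top",*r,132);print("boss",P,"red",V)
dlt=V-P;print("red angle",np.degrees(np.arctan2(dlt[1],dlt[0])),np.linalg.norm(dlt[:2]))
B,G,Rr=[a[...,i].astype(int) for i in range(3)]
pl=((Rr-G>25)).astype(np.uint8);c,s=cent(pl,(340,182,375,216));print(c,s,"scene",onz("scene",*c,147))
cv2.imwrite("pics/tc.png",cv2.resize(b[165:290,250:380],None,fx=4.5,fy=4.5,interpolation=cv2.INTER_CUBIC))
s=arm.read_state();print(R.from_quat(s["ee_rot"]).as_matrix().round(3))
for n,u,v,z in(("jam",335,150,104),("honey",248,173,95),("mug",391,243,85)):print(n,onz("top",u,v,z))
E
```

```text
[11  0 34] [24 28 90] [ 94 108 111] [84 88 88] [42 40 56]Traceback (most recent call last):
  File "<stdin>", line 11, in <module>
  File "<stdin>", line 6, in cent
ValueError: attempt to get argmax of an empty sequence
```

Darker than it looked; adjust the thresholds.

```bash
cat > m.py <<'E'
from h import *
def cent(m,box):
    k=np.zeros_like(m);x0,y0,x1,y1=box;k[y0:y1,x0:x1]=m[y0:y1,x0:x1]
    n,l,s,c=cv2.connectedComponentsWithStats(k)
    if n<2: return None,None
    i=1+s[1:,4].argmax();return c[i],s[i]
def top(b):
    B,G,Rr=[b[...,i].astype(int) for i in range(3)]
    box=(285,195,345,265)
    r,sr=cent(((Rr-G>40)&(Rr>75)).astype(np.uint8),box);p,sp=cent(((Rr<70)&(G<30)&(Rr-G>12)).astype(np.uint8),box)
    print("px",r,sr,p,sp)
    return r,p
E
python3 - <<'E'
from m import *
b=cv2.imread("pics/t.png");a=cv2.imread("pics/s.png")
r,p=top(b)
P=onz("top",*p,158);V=onz("top",*r,132);print("boss",P,"red",V)
dlt=V-P;print("red angle",np.degrees(np.arctan2(dlt[1],dlt[0])),np.linalg.norm(dlt[:2]))
B,G,Rr=[a[...,i].astype(int) for i in range(3)]
c,s=cent(((Rr-G>14)).astype(np.uint8),(340,182,375,216));print(c,s)
if c is not None: print("scene",onz("scene",*c,147))
cv2.imwrite("pics/tc.png",cv2.resize(b[165:290,250:380],None,fx=4.5,fy=4.5,interpolation=cv2.INTER_CUBIC))
s=arm.read_state();print(R.from_quat(s["ee_rot"]).as_matrix().round(3))
for n,u,v,z in(("jam",335,150,104),("honey",248,173,95),("mug",391,243,85)):print(n,onz("top",u,v,z))
E
```

```text
px [325.625    245.390625] [320 238  12  16  64] [312.34135667 226.66520788] [300 215  25  24 457]
boss [571.05894256  96.52620768 158.        ] red [530.16096191  68.30788502 132.        ]
red angle -145.39554307685864 49.688213437708455
[357.71428571 198.59270517] [347 188  20  27 329]
scene [569.25235539 104.24819097 147.        ]
[[-0.951 -0.31  -0.001]
 [-0.31   0.951  0.002]
 [ 0.     0.002 -1.   ]]
jam [746.67210923  48.10941667 104.        ]
honey [694.56643128 248.87116917  95.        ]
mug [534.48700895 -81.20997453  85.        ]
```

View pics/tc.png

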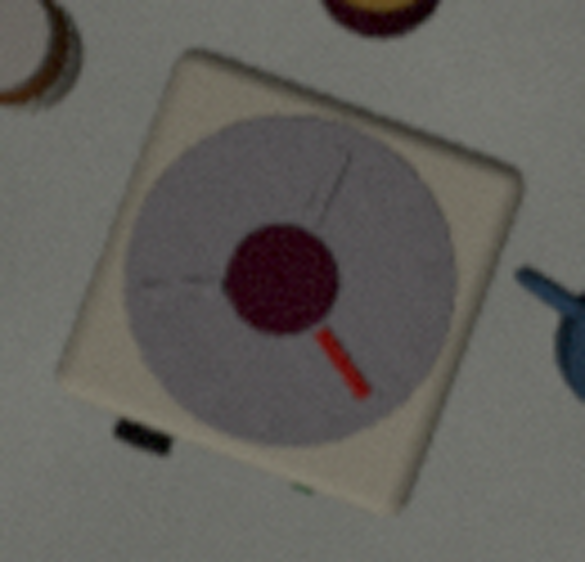

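drive_tool --pt "-1 -36 34 -10 4" --pt "-1 -72 68 -20 9" --pt "-1 -108 102 -20 14" --pt "-1 -144 136 -20 19" --pt "-1 -180 170 -20 24" --pt "-1 -216 204 -20 29" --pt "-1 -252 238 -20 34" --pt "-1 -288 271 -20 39" --pt "-1 -324 305 -20 44" --pt "-1 -360 339 -20 49" --pt "-1 -396 373 -20 54" --pt "-1 -432 407 -20 60"

```text
clock: 1.3
position: [478.6, -71.0, 251.3]
ee_rot: [0.359, 0.933, 0.0, -0.0]
contact_force: [0.3, -0.4, -0.1]
gripper_width: 85.3
grasp_force: 0.0
```

```bash
cat > to.py <<'E'
import sys
from h import *
s=arm.read_state();M=R.from_quat(s["ee_rot"]).as_matrix()
if __name__=="__main__":
    t=np.array([float(x) for x in sys.argv[1:4]])
    print("t",s["clock"],"q6",np.degrees(s["joints"][5]).round(1),"yang",np.degrees(np.arctan2(M[1,1],M[0,1])).round(1),"pos",s["position"].round(1),"F",s["contact_force"].round(1),"T",s["wrist_torque"].round(2),"shift",(M.T@(t-s["position"])).round(1))
E
python3 to.py 571 97 250
```

```text
t 1.3 q6 -143.0 yang 47.9 pos [478.6 -71.  251.3] F [ 0.3 -0.4 -0.1] T [-0.09 -0.08 -0.04] shift [ 44.1 186.5   1.3]
```

drive_tool --pt "-1 10 40 1 -4" --pt "-1 20 80 1 -8" --pt "-1 30 120 1 -13" --pt "-1 38 160 1 -17" --pt "-1 44 186 1 -17" --pt "-1 44 186 1 -17" --pt "-1 44 186 1 -17"

```text
clock: 2.0
position: [569.4, 95.0, 249.4]
ee_rot: [0.215, 0.977, -0.001, -0.001]
contact_force: [0.0, -0.8, -1.3]
gripper_width: 85.5
grasp_force: 0.0
```

```bash
python3 to.py 571 97 105; python3 - <<'E'
from h import *
s=arm.read_state();cv2.imwrite("pics/w.png",arm.get_image("wrist"))
cv2.imwrite("pics/s2.png",arm.get_image("scene")[150:280,260:460])
E
```

```text
t 2.0 q6 -140.4 yang 65.1 pos [569.4  95.  249.4] F [ 0.  -0.8 -1.3] T [-0.02  0.01 -0.04] shift [ -0.8   2.6 144.4]
```

View pics/w.png

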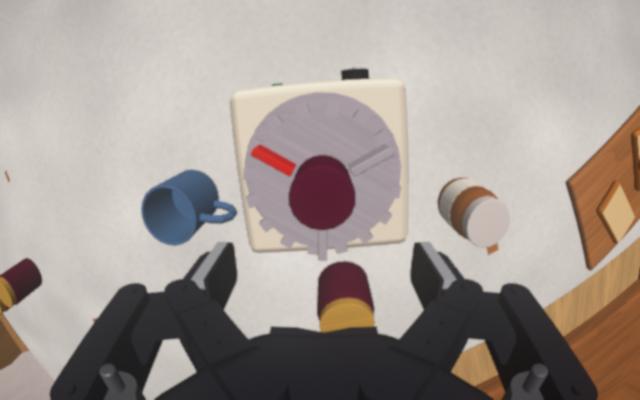

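```bash
python3 - <<'E'
from h import *
s=arm.read_state();p=arm.camera_params("wrist");T=np.array(p["tool_from_camera"]);M=R.from_quat(s["ee_rot"]).as_matrix()
f=200/np.tan(np.radians(p["fov_y"])/2)
def on(u,v,z):
    x=np.array([u-p["cx"],v-p["cy"]]);r=np.linalg.norm(x);th=r/f
    d=np.append(np.sin(th)*x/r,np.cos(th)); d=M@T[:3,:3]@d; o=s["position"]+M@T[:3,3]
    return (o+d*(z-o[2])/d[2]).round(1)
im=cv2.imread("pics/w.png").astype(int);m=((im[...,2]-im[...,1]>35)&(im[...,2]<130));m[:140]=0;m[235:]=0;m[:,:280]=0;m[:,365:]=0
xs=np.where(m.any(0))[0];ys=np.where(m.any(1))[0];w=m.sum(1);print(xs[[0,-1]],ys[[0,-1]],w.argmax(),w.max())
cu=(xs[0]+xs[-1])/2
print("by widest row",on(cu,ys[-1],160),on(cu,w.argmax(),160))
print("edges",on(xs[0],w.argmax(),160),on(xs[-1],w.argmax(),160))
E
```

```text
[290 353] [156 228] 191 64
by widest row [592.3  81.4 160. ] [564.1  94.7 160. ]
edges [553.6  72.3 160. ] [574.5 117.  160. ]
```

drive_tool --pt "-1 0 0 30 0" --pt "-1 0 0 60 0" --pt "-1 0 0 90 0" --pt "-1 0 0 110 0" --pt "-1 0 0 125 0" --pt "-1 0 0 135 0" --pt "-1 0 0 140 0" --pt "-1 0 0 143 0" --pt "-1 0 0 144 0" --pt "-1 0 0 144 0"

```text
clock: 3.1
position: [570.2, 94.9, 106.9]
ee_rot: [0.216, 0.976, 0.0, 0.0]
contact_force: [0.4, 0.2, -0.7]
gripper_width: 85.6
grasp_force: 0.0
```

drive_tool --pt "-1 0 0 0 -2" --pt "-1 0 0 0 -4" --pt "-1 0 0 0 -6" --pt "-1 0 0 0 -8" --pt "-1 0 0 0 -10" --pt "-1 0 0 0 -12" --pt "-1 0 0 0 -14" --pt "-1 0 0 0 -16" --pt "-1 0 0 0 -18" --pt "-1 0 0 0 -20"

```text
clock: 4.1
position: [570.5, 95.0, 107.1]
ee_rot: [0.042, 0.999, 0.0, 0.001]
contact_force: [0.6, -0.1, 0.5]
gripper_width: 85.4
grasp_force: 0.3
```

```bash
python3 to.py 570 95 105; python3 - <<'E'
from m import *
w=arm.get_image("wrist");b=arm.get_image("scene")[150:280,260:460]
cv2.imwrite("pics/w2.png",np.vstack([w[100:400],cv2.resize(b,(462,300))[:, :].repeat(1,1) if 0 else cv2.copyMakeBorder(cv2.resize(b,(462,300)),0,0,0,178,0)]))
E
```

```text
t 4.1 q6 -120.3 yang 85.2 pos [570.5  95.  107.1] F [ 0.6 -0.1  0.5] T [-0.05 -0.12  0.  ] shift [ 0.5 -0.1  2.1]
```

View pics/w2.png

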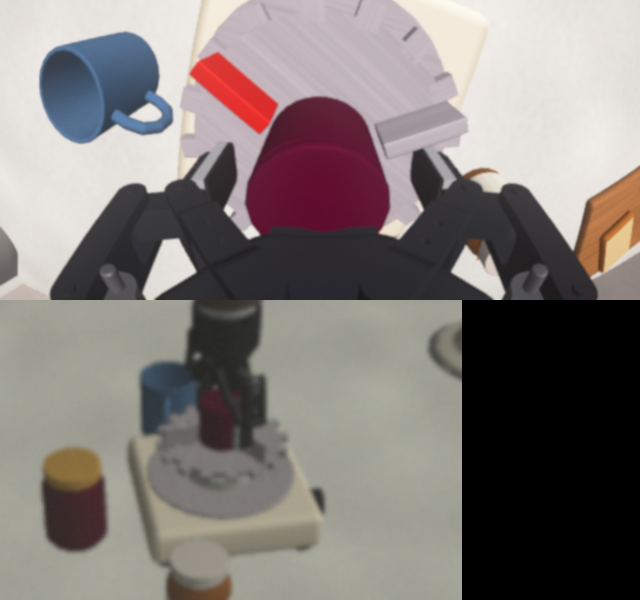

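drive_tool --pt "-1 0 0 2 -2" --pt "-1 0 0 2 -4" --pt "-1 0 0 2 -6" --pt "-1 0 0 2 -8" --pt "-1 0 0 2 -10" --pt "-1 0 0 2 -12" --pt "-1 0 0 2 -14" --pt "-1 0 0 2 -16" --pt "-1 0 0 2 -18" --pt "-1 0 0 2 -20"

```text
clock: 5.2
position: [570.2, 95.1, 104.7]
ee_rot: [-0.132, 0.991, 0.0, 0.001]
contact_force: [-0.1, 0.0, -1.0]
gripper_width: 85.4
grasp_force: 0.3
```

```bash
python3 to.py 570 95 105;python3 - <<'E'
from m import *
w=arm.get_image("wrist")
cv2.imwrite("pics/w3.png",w[100:400]);
E
```

```text
t 5.2 q6 -100.4 yang 105.1 pos [570.2  95.1 104.7] F [-0.1  0.  -1. ] T [ 0.06 -0.13 -0.02] shift [ 0.3 -0.  -0.3]
```

View pics/w3.png

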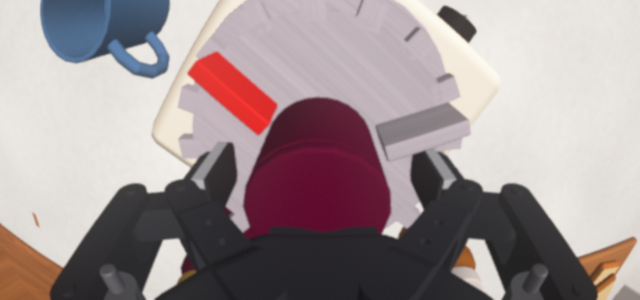

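drive_tool --pt "-1 0 0 0 -2" --pt "-1 0 0 0 -4" --pt "-1 0 0 0 -6" --pt "-1 0 0 0 -8" --pt "-1 0 0 0 -10" --pt "-1 0 0 0 -12" --pt "-1 0 0 0 -14" --pt "-1 0 0 0 -16" --pt "-1 0 0 0 -18" --pt "-1 0 0 0 -20" --pt "-1 0 0 0 -22"

```text
clock: 6.35
position: [570.1, 95.1, 104.7]
ee_rot: [-0.318, 0.948, 0.0, 0.001]
contact_force: [-0.7, 0.4, -0.1]
gripper_width: 85.9
grasp_force: 0.3
```

drive_tool --pt "-1 0 0 0 -2" --pt "-1 0 0 0 -4" --pt "-1 0 0 0 -6" --pt "-1 0 0 0 -8" --pt "-1 0 0 0 -10" --pt "-1 0 0 0 -12" --pt "-1 0 0 0 -14" --pt "-1 0 0 0 -16" --pt "-1 0 0 0 -18" --pt "-1 0 0 0 -20" --pt "-1 0 0 0 -22"

```text
clock: 7.45
position: [569.8, 95.1, 104.6]
ee_rot: [-0.493, 0.87, 0.0, 0.0]
contact_force: [-0.7, 0.4, -0.7]
gripper_width: 85.2
grasp_force: 0.3
```

drive_tool --pt "-1 0 0 0 -2" --pt "-1 0 0 0 -4" --pt "-1 0 0 0 -6" --pt "-1 0 0 0 -8" --pt "-1 0 0 0 -10" --pt "-1 0 0 0 -12" --pt "-1 0 0 0 -14" --pt "-1 0 0 0 -16" --pt "-1 0 0 0 -18" --pt "-1 0 0 0 -20" --pt "-1 0 0 0 -22"

```text
clock: 8.55
position: [569.6, 95.0, 104.5]
ee_rot: [-0.65, 0.76, 0.0, -0.0]
contact_force: [-0.6, 1.5, 0.1]
gripper_width: 85.3
grasp_force: 0.4
```

drive_tool --pt "-1 0 0 0 -2" --pt "-1 0 0 0 -4" --pt "-1 0 0 0 -6" --pt "-1 0 0 0 -8" --pt "-1 0 0 0 -10" --pt "-1 0 0 0 -12" --pt "-1 0 0 0 -14" --pt "-1 0 0 0 -16" --pt "-1 0 0 0 -18" --pt "-1 0 0 0 -20" --pt "-1 0 0 0 -22"

```text
clock: 9.65
position: [569.5, 94.8, 104.6]
ee_rot: [0.783, -0.622, -0.0, 0.0]
contact_force: [-0.8, 0.2, -0.1]
gripper_width: 85.6
grasp_force: 0.4
```

drive_tool --pt "-1 0 0 0 -2" --pt "-1 0 0 0 -4" --pt "-1 0 0 0 -6" --pt "-1 0 0 0 -8" --pt "-1 0 0 0 -10" --pt "-1 0 0 0 -12" --pt "-1 0 0 0 -14" --pt "-1 0 0 0 -16" --pt "-1 0 0 0 -18" --pt "-1 0 0 0 -20" --pt "-1 0 0 0 -22"

```text
clock: 10.75
position: [569.3, 94.7, 104.5]
ee_rot: [0.887, -0.461, -0.0, 0.0]
contact_force: [-0.3, -0.3, 0.1]
gripper_width: 85.2
grasp_force: 0.4
```

```bash
cat > chk.py <<'E'
from m import *
def f(w):
    w=w.astype(int);m=((w[...,2]-w[...,1]>90)&(w[...,2]>150)).astype(np.uint8)
    c,s=cent(m,(100,100,400,300));return c,s
print(f(cv2.copyMakeBorder(cv2.imread("pics/w3.png"),100,0,0,0,cv2.BORDER_CONSTANT)),f(arm.get_image("wrist")))
E
python3 to.py 570 95 105; python3 chk.py
```

```text
t 10.75 q6 9.6 yang -144.9 pos [569.3  94.7 104.5] F [-0.3 -0.3  0.1] T [-0.02  0.29 -0.09] shift [ 0.1 -0.7 -0.5]
(array([233.83308495, 190.99493294]), array([ 188,  152,   89,   83, 3355], dtype=int32)) (array([232.53078302, 195.20800956]), array([ 193,  158,   81,   75, 1673], dtype=int32))
```

```bash
python3 -c "
from m import *
cv2.imwrite('pics/w4.png',arm.get_image('wrist')[100:])"
```

```text
(no output)
```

View pics/w4.png

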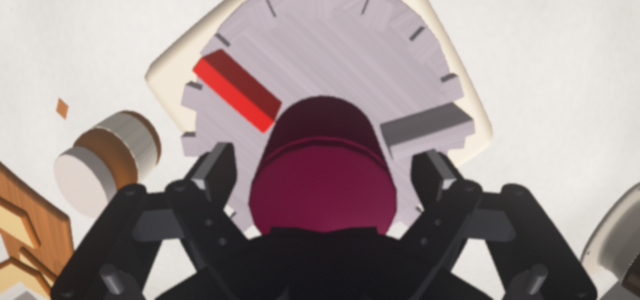

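drive_tool --pt "-1 0 0 0 -2" --pt "-1 0 0 0 -4" --pt "-1 0 0 0 -6" --pt "-1 0 0 0 -8" --pt "-1 0 0 0 -10" --pt "-1 0 0 0 -12" --pt "-1 0 0 0 -14" --pt "-1 0 0 0 -16" --pt "-1 0 0 0 -18" --pt "-1 0 0 0 -20" --pt "-1 0 0 0 -22"

```text
clock: 11.95
position: [570.0, 94.8, 104.5]
ee_rot: [0.959, -0.283, 0.0, -0.0]
contact_force: [1.0, 0.6, -0.1]
gripper_width: 85.6
grasp_force: 0.0
```

drive_tool --pt "-1 0 0 0 -2" --pt "-1 0 0 0 -4" --pt "-1 0 0 0 -6" --pt "-1 0 0 0 -8" --pt "-1 0 0 0 -10" --pt "-1 0 0 0 -10"

```text
clock: 12.55
position: [569.8, 94.8, 104.5]
ee_rot: [0.98, -0.199, -0.0, -0.0]
contact_force: [-1.2, 0.4, 0.5]
gripper_width: 85.5
grasp_force: 0.4
```

```bash
python3 to.py 570 95 105; python3 -c "
from m import *
cv2.imwrite('pics/w5.png',arm.get_image('wrist')[100:])"
```

```text
t 12.55 q6 41.5 yang -113.0 pos [569.8  94.8 104.5] F [-1.2  0.4  0.5] T [ 0.04  0.23 -0.04] shift [ 0.2 -0.2 -0.5]
```

View pics/w5.png

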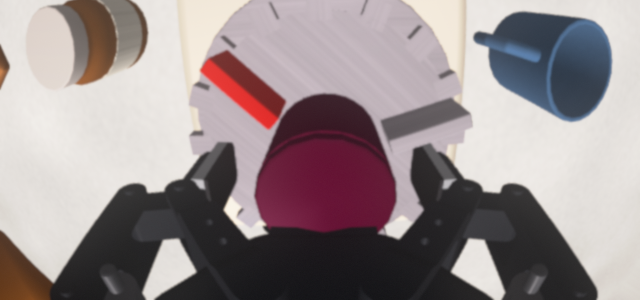

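drive_tool --pt "-1 0 0 0 -2" --pt "-1 0 0 0 -4" --pt "-1 0 0 0 -6" --pt "-1 0 0 0 -8" --pt "-1 0 0 0 -8"

```text
clock: 13.1
position: [568.8, 94.6, 104.0]
ee_rot: [0.991, -0.131, -0.001, 0.0]
contact_force: [-2.9, 0.5, 0.8]
gripper_width: 85.3
grasp_force: 1.4
```

```bash
cat > bw.py <<'E'
from m import *
def bw(w):
    w=w.astype(int);m=(w[...,2]-w[...,1]>35)&(w[...,2]<150)
    r=m[265:325,225:420]; return [(np.where(x)[0][[0,-1]]+225).tolist() for x in r[::15]]
for n in("w3","w4","w5"):print(bw(cv2.copyMakeBorder(cv2.imread(f"pics/{n}.png"),100,0,0,0,cv2.BORDER_CONSTANT)))
w=arm.get_image("wrist");print(bw(w));cv2.imwrite("pics/last.png",w)
E
python3 to.py 570 95 105; python3 bw.py
```

```text
t 13.1 q6 49.5 yang -105.0 pos [568.8  94.6 104. ] F [-2.9  0.5  0.8] T [ 0.09  0.79 -0.13] shift [ 1.  -0.7 -1. ]
[[256, 380], [250, 385], [245, 389], [225, 390]]
[[260, 385], [254, 391], [251, 395], [250, 395]]
[[263, 388], [257, 393], [255, 395], [259, 392]]
[[262, 389], [257, 394], [255, 395], [259, 392]]
```

drive_tool --pt "-1 0 0 0 2" --pt "-1 0 0 0 5" --pt "-1 0 0 0 8" --pt "-1 0 0 0 11" --pt "-1 0 0 0 14" --pt "-1 0 0 0 18" --pt "-1 0 0 0 22" --pt "-1 0 0 0 22" --pt "-1 0 0 0 22"

```text
clock: 14.05
position: [570.4, 94.9, 104.5]
ee_rot: [0.949, -0.316, 0.001, -0.0]
contact_force: [-0.2, -0.5, -0.0]
gripper_width: 85.6
grasp_force: 0.0
```

```bash
python3 to.py 570 95 250; python3 bw.py|tail -1; python3 -c "
from m import *
cv2.imwrite('pics/w6.png',arm.get_image('wrist')[100:])"
```

```text
t 14.05 q6 27.6 yang -126.8 pos [570.4  94.9 104.5] F [-0.2 -0.5 -0. ] T [-0.03 -0.04  0.  ] shift [  -0.2    0.  -145.5]
[[263, 387], [258, 393], [256, 395], [259, 393]]
```

View pics/w6.png

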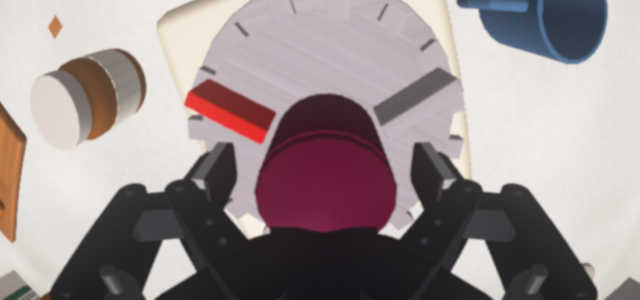

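drive_tool --pt "-1 0 0 -15 0" --pt "-1 0 0 -45 0" --pt "-1 0 0 -80 0" --pt "1 0 0 -90 0" --pt "1 0 0 -90 0" --pt "1 0 0 -90 0" --pt "1 0 0 -90 0" --pt "1 0 0 -90 0" --pt "1 0 0 -90 0" --pt "1 0 0 -90 0"

```text
clock: 15.15
position: [569.7, 94.7, 193.7]
ee_rot: [0.949, -0.317, -0.0, 0.0]
contact_force: [-0.2, -0.2, -0.5]
gripper_width: 0.0
grasp_force: 0.0
```

```bash
python3 to.py 570 95 155; python3 - <<'E'
from m import *
w=arm.get_image("wrist");t=arm.get_image("top")
cv2.imwrite("pics/w7.png",w)
E
```

```text
t 15.15 q6 27.6 yang -126.9 pos [569.7  94.7 193.7] F [-0.2 -0.2 -0.5] T [ 0.05 -0.05 -0.01] shift [ 0.1 -0.4 38.7]
```

View pics/w7.png

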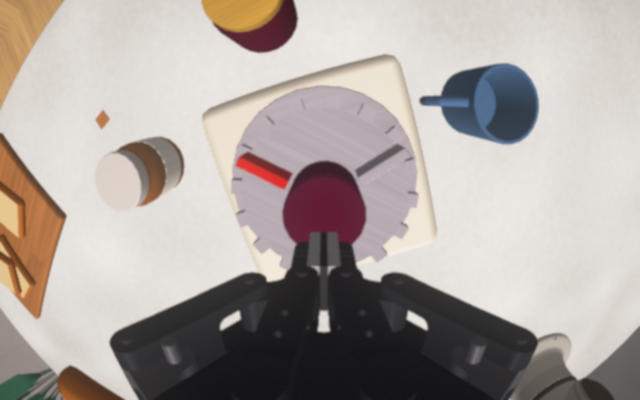

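```bash
python3 - <<'E'
from h import *
s=arm.read_state();p=arm.camera_params("wrist");T=np.array(p["tool_from_camera"]);M=R.from_quat(s["ee_rot"]).as_matrix()
f=200/np.tan(np.radians(p["fov_y"])/2)
def on(u,v,z):
    x=np.array([u-p["cx"],v-p["cy"]]);r=np.linalg.norm(x);th=r/f
    d=np.append(np.sin(th)*x/r,np.cos(th)); d=T[:3,:3]@d; o=T[:3,3]; zz=s["position"][2]-z
    return (o+d*(zz-o[2])/d[2]).round(1)
im=cv2.imread("pics/w7.png").astype(int);m=(im[...,2]-im[...,1]>35)&(im[...,2]<150)
for r in range(185,240,6):
    x=np.where(m[r,260:390])[0]+260;print(r,x[[0,-1]],on(x[0],r,155),on(x[-1],r,155))
E
```

```text
185 [296 352] [ 23.3 -16.5  39. ] [23.3 17.5 39. ]
191 [291 357] [ 19.5 -19.7  39. ] [19.5 20.7 39. ]
197 [288 360] [ 15.6 -21.7  39. ] [15.6 22.7 39. ]
203 [285 362] [ 11.8 -23.7  39. ] [11.7 24.1 39. ]
209 [284 364] [  7.8 -24.4  39. ] [ 7.8 25.5 39. ]
215 [283 364] [  3.8 -25.2  39. ] [ 3.8 25.7 39. ]
221 [284 364] [ -0.2 -24.8  39. ] [-0.3 25.8 39. ]
227 [285 362] [ -4.3 -24.3  39. ] [-4.4 24.7 39. ]
233 [288 360] [ -8.5 -22.6  39. ] [-8.5 23.6 39. ]
239 [292 355] [-12.7 -20.1  39. ] [-12.7  20.5  39. ]
```

drive_tool --pt "1 1 0 15 0" --pt "1 1 0 27 0" --pt "1 1 0 34 0" --pt "1 1 0 37 0" --pt "1 1 0 39 0" --pt "1 1 0 40 0" --pt "1 1 0 41 0" --pt "1 1 0 42 0" --pt "1 1 0 42 0"

```text
clock: 16.15
position: [571.1, 94.3, 153.9]
ee_rot: [0.949, -0.316, 0.001, -0.0]
contact_force: [-1.0, -0.5, 5.7]
gripper_width: 0.0
grasp_force: 2.6
```

drive_tool --pt "1 0 0 1 0" --pt "1 0 0 2 0" --pt "1 0 0 3 0" --pt "1 0 0 4 0" --pt "1 0 0 5 0" --pt "1 0 0 6 0" --pt "1 0 0 7 0" --pt "1 0 0 8 0" --pt "1 0 0 9 0" --pt "1 0 0 10 0" --pt "1 0 0 11 0" --pt "1 0 0 12 0"

```text
clock: 17.35
position: [571.7, 94.3, 148.6]
ee_rot: [0.949, -0.315, 0.003, -0.001]
contact_force: [-12.4, 0.5, 28.5]
gripper_width: -0.2
grasp_force: 13.8
```

```bash
python3 to.py 570 95 142; python3 - <<'E'
from m import *
w=arm.get_image("wrist");b=arm.get_image("scene")[160:270,280:430]
cv2.imwrite("pics/w8.png",np.hstack([w[100:400,160:500],cv2.resize(b,(409,300),interpolation=cv2.INTER_CUBIC)]))
E
```

```text
t 17.35 q6 27.7 yang -126.7 pos [571.7  94.3 148.6] F [-12.4   0.5  28.5] T [ 0.33  3.57 -0.04] shift [-1.8  0.5  6.6]
```

View pics/w8.png

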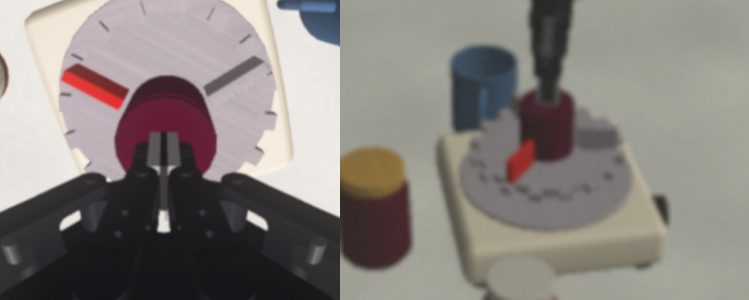

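drive_tool --pt "1 0 0 -5 0" --pt "1 0 0 -10 0" --pt "1 0 0 -20 0" --pt "1 0 0 -30 0" --pt "1 0 0 -38 0" --pt "1 0 0 -38 0" --pt "1 0 0 -38 0"

```text
clock: 18.15
position: [570.6, 94.2, 178.3]
ee_rot: [0.949, -0.317, -0.0, -0.0]
contact_force: [0.5, 1.1, -0.7]
gripper_width: -0.0
grasp_force: 0.0
```

```bash
cat > loc.py <<'E'
from h import *
s=arm.read_state();p=arm.camera_params("wrist");T=np.array(p["tool_from_camera"]);M=R.from_quat(s["ee_rot"]).as_matrix()
f=200/np.tan(np.radians(p["fov_y"])/2)
def on(u,v,z):
    x=np.array([u-p["cx"],v-p["cy"]]);r=np.linalg.norm(x);th=r/f
    d=np.append(np.sin(th)*x/r,np.cos(th)); d=T[:3,:3]@d; o=T[:3,3]; zz=s["position"][2]-z
    return (o+d*(zz-o[2])/d[2])
im=arm.get_image("wrist").astype(int);cv2.imwrite("pics/loc.png",im);m=(im[...,2]-im[...,1]>35)&(im[...,2]<150)
print(s["position"].round(1),"rotvec down-tilt",M[:,2].round(4))
B=[]
for r in range(191,251,6):
    x=np.where(m[r,260:390])[0]+260
    if len(x): B.append((r,*x[[0,-1]],np.round(on(x[0],r,155)[:2],1),np.round(on(x[-1],r,155)[:2],1)))
for b in B:print(*b)
def chk(w):
    c=((w[...,2]-w[...,1]>60)&(w[...,2]>110)).astype(np.uint8);c[:,300:]=0;c[:120]=0;c[230:]=0
    q=cv2.findNonZero(c);return cv2.minAreaRect(q)
print("red",chk(im),chk(cv2.imread("pics/w7.png").astype(int)))
E
python3 loc.py; python3 to.py 571 94.5 142
```

```text
[570.6  94.2 178.3] rotvec down-tilt [ 0.e+00  2.e-04 -1.e+00]
191 294 356 [ 23.9 -16.3] [23.9 18.3]
197 289 359 [ 20.4 -19.2] [20.4 20.1]
203 286 362 [ 16.9 -21.1] [16.9 22. ]
209 284 364 [ 13.3 -22.3] [13.3 23.3]
215 282 366 [  9.6 -23.6] [ 9.6 24.6]
221 282 366 [  5.9 -23.8] [ 5.9 24.8]
227 283 366 [  2.2 -23.4] [ 2.1 24.9]
233 284 364 [ -1.6 -23. ] [-1.7 23.9]
239 287 362 [ -5.5 -21.4] [-5.5 22.9]
245 291 357 [ -9.4 -19.1] [-9.5 20.1]
red ((142.1204376220703, 163.60289001464844), (101.6579360961914, 288.0580139160156), 81.1041488647461) ((142.22264099121094, 163.13316345214844), (100.36054229736328, 285.62274169921875), 79.96309661865234)
t 18.2 q6 27.7 yang -126.9 pos [570.4  94.1 177.9] F [ 0.  -0.4  0.6] T [-0.02  0.04 -0.05] shift [ 0.3 -0.7 35.9][ WARN:0@1.263] global loadsave.cpp:1063 imwrite_ Unsupported depth image for selected encoder is fallbacked to CV_8U.
```

drive_tool --pt "1 2 0 10 0" --pt "1 2 0 20 0" --pt "1 2 0 26 0" --pt "1 2 0 29 0" --pt "1 1.7 0.3 31 0" --pt "1 1 0.7 33 0" --pt "1 0.4 1.2 35 0" --pt "1 -0.2 1.7 37 0" --pt "1 -0.2 1.7 37 0"

```text
clock: 19.1
position: [571.8, 93.1, 146.0]
ee_rot: [0.949, -0.316, 0.003, -0.001]
contact_force: [-2.8, -1.2, 14.3]
gripper_width: 0.0
grasp_force: 7.5
```

```bash
python3 to.py 572 93.5 142
```

```text
t 19.1 q6 27.7 yang -126.8 pos [571.8  93.1 146. ] F [-2.8 -1.2 14.3] T [-0.41  0.84 -0.02] shift [-0.1 -0.4  4. ]
```

drive_tool --pt "1 -0.3 0.2 1 0" --pt "1 -0.6 0.5 2 0" --pt "1 -1 0.7 3 0" --pt "1 -1.3 1 4 0" --pt "1 -1.6 1.2 5 0" --pt "1 -2 1.4 6 0" --pt "1 -2 1.4 6 0" --pt "1 -2 1.4 6 0"

```text
clock: 19.9
position: [570.5, 92.6, 142.0]
ee_rot: [0.949, -0.315, 0.005, -0.001]
contact_force: [-2.3, -2.8, 20.5]
gripper_width: 0.1
grasp_force: 10.6
```

```bash
python3 to.py 572 93.5 142
```

```text
t 19.9 q6 27.6 yang -126.8 pos [570.5  92.6 142. ] F [-2.3 -2.8 20.5] T [-1.13  0.85  0.02] shift [ 0.6 -1.6 -0. ]
```

drive_tool --pt "1 -0.3 0.2 1 0" --pt "1 -0.6 0.4 2 0" --pt "1 -0.9 0.5 3 0" --pt "1 -1 0.5 4 0" --pt "1 -1 0.5 4 0"

```text
clock: 20.4
position: [570.6, 92.6, 141.8]
ee_rot: [0.949, -0.315, 0.007, -0.002]
contact_force: [-8.3, -4.3, 36.0]
gripper_width: -0.1
grasp_force: 18.1
```

drive_tool --pt "1 0 0 -5 0" --pt "1 0 0 -12 0" --pt "1 0 0 -25 0" --pt "1 0 0 -50 0" --pt "1 0 0 -54 0" --pt "1 0 0 -54 0" --pt "1 0 0 -54 0" --pt "1 0 0 -54 0"

```text
clock: 21.2
position: [565.2, 93.0, 184.0]
ee_rot: [0.949, -0.317, -0.001, 0.001]
contact_force: [-0.0, -0.3, 0.8]
gripper_width: -0.1
grasp_force: 0.0
```

```bash
python3 loc.py 2>/dev/null; python3 to.py 572 93.5 142; python3 - <<'E'
from m import *
a=arm.get_image("scene");a0=cv2.imread("pics/s.png")
def g(a):
    B,G,Rr=[a[...,i].astype(int) for i in range(3)]
    return cent(((Rr-G>14)).astype(np.uint8),(340,182,375,222))
print("scene boss",g(a0),g(a))
d=cv2.absdiff(a,a0).max(2)
for n,(x0,y0,x1,y1) in dict(jam=(276,212,310,260),honey=(330,255,362,300),mug=(318,176,345,208)).items():print(n,(d[y0:y1,x0:x1]>40).sum())
E
```

```text
[565.2  93.  184. ] rotvec down-tilt [-2.5e-03 -8.0e-04 -1.0e+00]
191 284 354 [ 22.3 -22.7] [22.3 17.8]
197 281 357 [ 18.7 -24.6] [18.7 19.7]
203 280 359 [ 15.  -25.3] [15. 21.]
209 279 359 [ 11.3 -26.1] [11.3 21.1]
215 280 359 [  7.5 -25.7] [ 7.5 21.2]
221 280 358 [  3.7 -25.8] [ 3.7 20.8]
227 283 356 [ -0.2 -24.2] [-0.2 19.7]
233 286 352 [ -4.1 -22.5] [-4.1 17.4]
239 292 347 [ -8.1 -19. ] [-8.1 14.5]
red ((139.57171630859375, 161.1634521484375), (99.19173431396484, 282.3169250488281), 78.83512115478516) ((142.22264099121094, 163.13316345214844), (100.36054229736328, 285.62274169921875), 79.96309661865234)
t 21.25 q6 27.6 yang -126.9 pos [565.3  93.1 184.1] F [ 0.1 -0.1 -1.2] T [-0.   -0.03  0.05] shift [ 5.1 -4.4 42.1]
scene boss (array([357.71428571, 198.59270517]), array([347, 188,  20,  27, 329], dtype=int32)) (array([355.08405172, 207.84913793]), array([340, 194,  26,  28, 464], dtype=int32))
jam 0
honey 0
mug 43
```

drive_tool --pt "1 0 0 -40 0" --pt "1 0 0 -80 0" --pt "1 0 0 -100 0" --pt "1 0 0 -100 0" --pt "1 0 0 -100 0"

```text
clock: 21.8
position: [565.6, 93.3, 284.8]
ee_rot: [0.949, -0.317, -0.0, -0.0]
contact_force: [-0.0, 0.3, -0.8]
gripper_width: 0.1
grasp_force: 0.0
```

```bash
python3 - <<'E'
from m import *
a=arm.get_image("scene");a0=cv2.imread("pics/s.png");t=arm.get_image("top");t0=cv2.imread("pics/t.png")
bl=lambda a:(a[...,0].astype(int)-a[...,2]>25).astype(np.uint8)
print(cent(bl(a),(310,170,350,212)),cent(bl(a0),(310,170,350,212)))
print(cent(bl(t),(360,215,415,265)),cent(bl(t0),(360,215,415,265)))
B,G,Rr=[a[...,i].astype(int) for i in range(3)]
print(cent(((Rr-G>14)).astype(np.uint8),(346,182,372,222)), arm.read_state()["contact_force"])
print("jars top", [(cv2.absdiff(t,t0).max(2)[y0:y1,x0:x1]>40).sum() for x0,y0,x1,y1 in((315,135,355,178),(232,155,272,192))])
E
```

```text
(array([339.41573034, 192.74157303]), array([334, 185,  10,  17,  89], dtype=int32)) (array([339.85294118, 191.02941176]), array([335, 185,   9,  12,  68], dtype=int32))
(array([389.44751381, 240.56077348]), array([366, 226,  43,  31, 724], dtype=int32)) (array([389.02460203, 240.4211288 ]), array([368, 227,  41,  29, 691], dtype=int32))
(array([357.49712644, 205.00862069]), array([346, 194,  20,  27, 348], dtype=int32)) [-0.62398363  0.03004283 -0.53641194]
jars top [np.int64(0), np.int64(0)]
```

```bash
python3 -c "
from bench import arm
print(arm.job_done())"
```

```text
the job is handed in; nothing more can be done
None
```

The job is handed in at about 22 s: the cog caught on the splines and reads fully home (boss top at about 142 mm), the drive was wound only about 0.1 rad by my estimate, and the jars and mug have not moved. The first press jammed half-way at 28 N, so I re-centred it, and a second press (peak 36 N) seated it; I also viewed 11 pictures, one over the limit of 10.

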